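# Weigh the thread-cone carrier on the sprung hook scale

### The job

Weigh the little plywood carrier with the two white thread cones: take it by its wooden grip, hang its steel bail on the hook of the sprung scale and, still holding it, let it down slowly until the scale carries it, then let go, so that it hangs level and free and the pointer comes to rest. Do not drop it on the hook, and leave the other carrier, with the four small pots, where it stands.

Things in the scene. Friction and masses are not known exactly. Their poses are not given: they have to be found in the camera images.
- cone_carrier: Carrier to weigh, 0.47-0.66 kg: plywood tray 90 (x) x 130 (y) x 10 mm with two white thread cones (tops at z 68). Origin: centre of tray underside. Bail of 8 mm steel rod in plane x = 0: legs near y = +-60, leaning in above z 90 to a level top bar along y, 64 long, underside at z 130; the hook goes under it. On the bar's middle a wooden grip 16 (x) x 44 (y), z 138 to 183. Half-turn symmetric.
- pot_carrier: The other carrier, to leave alone: same tray, bail and grip, but four squat glass pots with black lids (tops at z 50 mm) instead of cones. Origin: centre of tray underside. One carrier stands on the left, one on the right, either way round.
- hook_seat (a point): Upper side of the lowest part of the scale's upturned hook (9 mm steel rod), 215 mm above the table unloaded, sinking with it; the bail's bar rests here, along the point's y. Its -x: free tip, 24 mm off, top 21 mm above. +x: rod climbs to 23 mm above at x 30, runs level to its slide (118 mm off) on the post (top 307 mm above table; white board at +y). The post's foot, 16 mm high, starts 95 mm off.
- pointer (a joint): How far hook and red pointer are drawn down, m: 0 unloaded, 0.065 at the stop. Spring 150 N/m, lightly damped; the cone carrier draws it down 30 to 43 mm.
Not all that is in view belongs to the job. Leave any yellow look-alike of the cone_carrier alone.

How it is judged:
By the outcome, as a careful person would: the job done as asked, in the order asked, and still so for the second after the job is handed in, with the robot touching nothing.
It also fails if it takes over 51 s, if anything falls off the work surface, if the arm or the gripper's body presses on something with over 40 N, if the wrist force passes 120 N, or if a joint passes its speed limit or range.

### The arm

A 6-joint arm with a two-finger parallel gripper is mounted at the origin on the work surface. World frame = base frame: x ahead of the robot, y to its left, z up, the work surface at z = 0. Lengths are in m, angles in degrees, forces in N, time in s.
With the tool pointing down it reaches from about 0.275 to 0.85 m from the base axis. Payload 19 kg.
Tool frame: the origin (TCP) lies between the finger pads; the fingertips stand 17 mm ahead of it and the grasp point (between the pads) lies 2 mm behind it; z points along the fingers, y is the line along which they close (so a half turn about z gives the same grasp; the last joint's range is limited). The gripper opens to 85 mm and grips with 20 to 120 N. Pads are 22 mm wide; open, the fingers measure 114 mm over their backs; the gripper's body (76 mm by 85 mm) begins 54 mm behind the grasp point. The pads swing forward as they close: fully open they stand 13 mm farther back than shut.
Start: joints at [66.005, 8.623, 82.357, -0, 89.026, -7.678], TCP at [0.162, 0.552, 0.248] pointing down, gripper open.
Joint ranges: [-160.23, 160.23], [-39.13, 120.54], [6.94, 153.29], [-79.49, 259.48], [9.18, 160.14], [-161.06, 161.06]. Speed limits (degrees/s): [108.29, 108.29, 127.2, 172.46, 172.46, 172.46].

### API

Orientations are given as [roll, pitch, yaw] about the fixed x, y, z axes, in that order (R = Rz(yaw) Ry(pitch) Rx(roll)).
In Python, from workcell import get_obs, capture, job_done gives the robot as it stands. The module is installed in compiled form; this text tells all that it offers.
- The arm moves only by the shell command python3 -m jog 'ROWS' [FORCE]. ROWS is JSON, a list that holds one entry, the list of rows, each a list of 5 numbers: the opening in per cent of the stroke, from 0 (shut) to 100 (fully open), then the shift along the tool's x, y, z in cm, then the turn about the tool's z in rad. In form: [[[grip, dx, dy, dz, roll], ...]]. A call has exactly 8 rows; each row shifts and turns the commanded pose from where the row before left it, along the tool's axes as they then stand; what a row does not reach is not made up. A row lasts 1/12 s, in which the tool goes at most 41.7 mm and 7.16 degrees, less where a joint would pass 70% of its speed; a pose out of reach is approached as far as the arm can. A call is refused whole if a number of a shift passes 4.17 or a number of a turn 0.125, either way. A call with a gripper value outside its range is refused whole. The fingers move at their own pace and stop on an object; FORCE is the grip in N (left out, the last holds). Time passes only in rows, so rows that do not move let the fingers close, or fill a call up. It gives the time, the measured TCP pose, the force, the opening and the grip force at its end, in the units of the state.
- get_obs(): the state, without advancing time (a new reading comes with each control period).
- capture(name): name is "scene" or "top" or "wrist"; returns a dict with "pixels" (400x640x3 uint8, red, green, blue), "camera_matrix" (3x3 intrinsics, pixels), "dist_coeffs" ([k1, k2, p1, p2, k3] as OpenCV has them; the pictures are not rectified), "R" (3x3) and "t" (3): a world point X has camera coordinates R X + t. Camera axes: x right, y down, z forward; pixel columns grow to the right and rows downward; lengths in m; the calibration is good to about 2 mm. A picture is of the moment at which its call begins. There is no depth.
- job_done(): hands the job in; it is judged then, once.
The state is a dict: "clock": time; "joint_pos": joint angles; "qvel": joint speeds; "joint_torque": joint torques, N m; "tool_pos": TCP position; "tcp_rot": TCP orientation; "ft_force": force on the tool from outside, world axes, zero at the start; "moment": the same for the moment, N m; "gripper_width": finger opening in m; "grasp_force": force on a finger pad.
Only numpy, scipy, OpenCV 4.12 (cv2) and the standard library are available. Lean on these libraries where they do the work, as an engineer would, in place of code of your own. Each camera call takes 0.05 s, during which the arm holds its last target. There are 200 camera calls.

## Working session

There is one attempt and no reset: what is moved stays moved. The work goes in short steps, Python scripts to look and compute and a shell command to move; the robot and the scene stay as the last step left them, time stands still between calls to the robot, and variables do not carry over. Pictures are saved under pics/ and viewed, at most 10 in all, crops included, and the job is handed in when it is done.

```bash
mkdir -p pics; cat > h.py <<'E'
import numpy as np,cv2
from workcell import get_obs,capture
def cap(n,f=None):
    c=capture(n)
    if f: cv2.imwrite('pics/'+f,c['pixels'][:,:,::-1])
    return c
def plane(c,uv,z):
    p=cv2.undistortPoints(np.array([[uv]],float),np.array(c['camera_matrix'],float),np.array(c['dist_coeffs'],float))[0,0]
    R=np.array(c['R']);t=np.array(c['t']);o=-R.T@t;d=R.T@np.array([p[0],p[1],1])
    return o+d*(z-o[2])/d[2]
def ray(c,uv):
    a=plane(c,uv,0);R=np.array(c['R']);o=-R.T@np.array(c['t']);d=a-o
    return o,d/np.linalg.norm(d)
def tri(l):
    A=0;b=0
    for c,uv in l:
        o,d=ray(c,uv);M=np.eye(3)-np.outer(d,d);A=A+M;b=b+M@o
    return np.linalg.solve(A,b)
def proj(c,X):
    return cv2.projectPoints(np.array(X,float).reshape(-1,1,3),cv2.Rodrigues(np.array(c['R'],float))[0],np.array(c['t'],float),np.array(c['camera_matrix'],float),np.array(c['dist_coeffs'],float))[0][:,0]
E
python3 - <<'E'
from h import *
import pickle
d={n:cap(n,n+'0.png') for n in('scene','top','wrist')}
pickle.dump(d,open('c0.pkl','wb'))
for n in d: print(n,np.round(-np.array(d[n]['R']).T@d[n]['t'],3))
print(get_obs())
E
```

```text
scene [0.746 0.479 0.851]
top [ 0.279 -0.073  1.324]
wrist [0.097 0.572 0.373]
{'clock': 0.15, 'joint_pos': array([ 6.60052561e+01,  8.64518417e+00,  8.23826155e+01,  2.81528475e-04,
        8.90272827e+01, -7.67750117e+00]), 'qvel': array([-0.023022  , -0.0993427 , -0.07619272, -0.0260129 ,  0.05693388,
       -0.10709287]), 'joint_torque': array([ 2.28437901e-03, -7.13376689e+01, -5.71040297e+01, -5.10328368e-05,
        7.21562901e-03, -7.72795102e-05]), 'tool_pos': array([0.1614953 , 0.55167653, 0.24782306]), 'tcp_rot': array([-1.79945449e+02, -7.63780704e-03,  1.63682749e+02]), 'ft_force': array([ 0.23489673,  0.58831364, -0.26884577]), 'moment': array([0.03701822, 0.03938589, 0.05057011]), 'grasp_force': 0.0, 'gripper_width': 0.08574058188163816}
```

View pics/scene0.png

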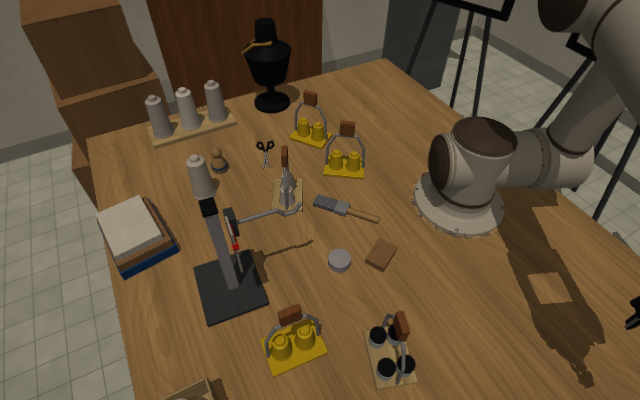

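View pics/top0.png

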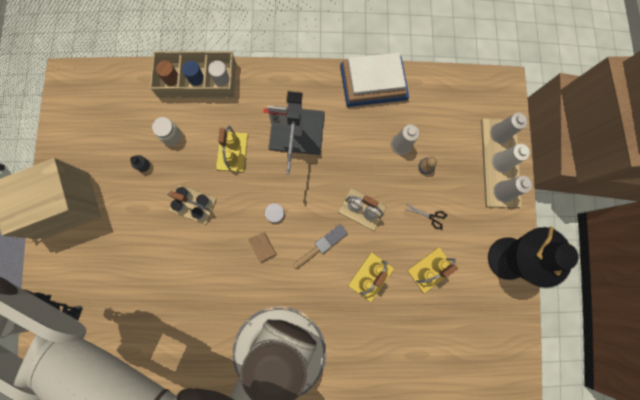

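Candidates for the cone carrier:
- Plywood tray with white cones: top (362,208), scene (287,192).
- Yellow look-alikes: top (232,150), (372,277) and (433,270).
- Pot carrier: top (192,205).
- Loose cones and the three-cone rack: top (505,160), (405,138).

I choose the plywood one at top (362,208) and check it in one crop.

```bash
python3 - <<'E'
from h import *
a=cv2.imread('pics/scene0.png')[135:255,190:320];b=cv2.imread('pics/top0.png')[85:235,260:395]
a=cv2.resize(a,None,fx=3,fy=3,interpolation=2);b=cv2.resize(b,None,fx=3,fy=3,interpolation=2)
o=np.zeros((450,800,3),np.uint8);o[:360,:390]=a;o[:450,395:800]=b;cv2.imwrite('pics/crop.png',o)
E
```

```text
(no output)
```

View pics/crop.png

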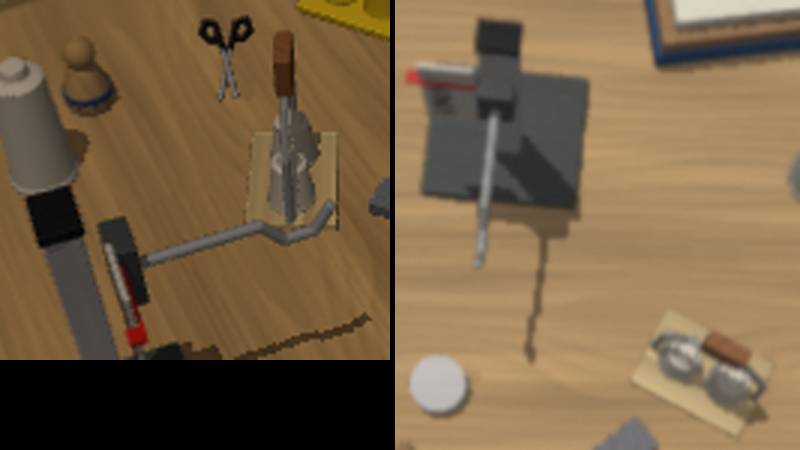

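The crop shows a plywood tray with two white cones and a brown grip, at crop (727,347), which is top (371,201). The hook tip is at top (288,173), the rod meets the slide at top (293,122), and the post with the pointer board stands to its left (+y).

```bash
python3 - <<'E'
from h import *
import pickle
d=pickle.load(open('c0.pkl','rb'));T,S=d['top'],d['scene']
def brown(c,x0,x1,y0,y1):
    hsv=cv2.cvtColor(c['pixels'],cv2.COLOR_RGB2HSV);m=cv2.inRange(hsv,(0,90,40),(12,255,200))
    k=np.zeros_like(m);k[y0:y1,x0:x1]=m[y0:y1,x0:x1]
    n,l,s,ce=cv2.connectedComponentsWithStats(k);i=1+s[1:,4].argmax()
    r=cv2.minAreaRect(np.argwhere(l==i)[:,::-1].astype(np.float32));return r,s[i],ce[i]
rt,st,ct=brown(T,355,390,190,215);rs,ss,cs=brown(S,272,300,140,170)
print(rt,rs,ct,cs); print('grip tri',tri([(T,ct),(S,cs)]),'top plane',plane(T,ct,.175))
f=lambda u,v:(260+(u-395)/3,85+v/3); g=lambda u,v:(190+u/3,135+v/3)
cor=[plane(T,f(*p),.01)[:2] for p in((672,310),(773,365),(738,434),(632,380))]
print('tray',np.round(cor,3),np.mean(cor,0))
e=[cor[1]-cor[0],cor[2]-cor[3]];print([ (np.linalg.norm(x),np.degrees(np.arctan2(x[1],x[0]))) for x in e])
tip=plane(T,f(480,263),.232);sl=plane(T,f(494,115),.234);print('tip',tip,'slide',sl)
v=(sl-tip)[:2];L=np.linalg.norm(v);print('len',L,'az',np.degrees(np.arctan2(v[1],v[0])));u=v/L
print('tip tri',tri([(T,f(480,263)),(S,g(331,206))]))
print('slide tri',tri([(T,f(494,112)),(S,g(145,262))]))
seat=tip[:2]+u*.024;print('seat from tip',seat,'from slide',sl[:2]-u*.118)
print('check seat proj scene',proj(S,[*seat,.213]),'marked',g(287,240))
print('scene plane .211',plane(S,g(287,240),.211))
cA=np.mean(cor,0)
E
```

```text
((369.7000427246094, 201.60003662109375), (13.416406631469727, 5.81377649307251), 26.56505012512207) ((284.006103515625, 160.55487060546875), (11.484880447387695, 5.190281867980957), 83.6598129272461) [370.01470588 201.41176471] [284.08571429 159.71428571]
grip tri [ 0.45691251 -0.2604905   0.1451809 ] top plane [ 0.45409868 -0.25685205  0.175     ]
tray [[ 0.521 -0.226]
 [ 0.463 -0.335]
 [ 0.388 -0.297]
 [ 0.444 -0.183]] [ 0.45410666 -0.26018348]
[(np.float64(0.1235393320600953), np.float64(-118.02473960408955)), (np.float64(0.126652791062395), np.float64(-116.33963982120444))]
tip [ 0.51994623 -0.02764901  0.232     ] slide [ 0.65796211 -0.03731442  0.234     ]
len 0.13835390986302898 az -4.005946171851313
tip tri [ 0.5192197  -0.02638472  0.22775923]
slide tri [ 0.65890471 -0.03604683  0.23286889]
seat from tip [ 0.54388759 -0.02932565] from slide [ 0.54025041 -0.02907094]
check seat proj scene [[289.03727348 210.92902905]] marked (285.6666666666667, 215.0)
scene plane .211 [ 0.55478116 -0.02371181  0.211     ]
```

```bash
python3 -m jog '[[[100,-3.8,-1.7,-0.6,0.073],[100,-3.8,-1.7,-0.6,0.073],[100,-3.8,-1.7,-0.6,0.073],[100,-3.7,-1.7,-0.6,0.073],[100,-3.6,-1.7,-0.6,0.073],[100,-3.5,-1.7,-0.6,0.073],[100,-3.4,-1.7,-0.6,0.073],[100,-3.3,-1.7,-0.6,0.073]]]' 40
python3 -m jog '[[[100,-3.2,0,0,0.073],[100,-3.2,0,0,0.073],[100,-3.2,0,0,0.073],[100,-3.2,0,0,0.073],[100,-3.2,0,0,0.073],[100,-3.2,0,0,0.073],[100,-3.2,0,0,0.073],[100,-3.2,0,0,0.073]]]'
```

```text
clock: 0.82
tool_pos: [0.3379, 0.2912, 0.2961]
tcp_rot: [-180.0, 0.0, 130.0]
ft_force: [0.4, 1.0, -0.1]
gripper_width: 0.0853
grasp_force: 0.0
clock: 1.48
tool_pos: [0.4467, 0.0638, 0.2959]
tcp_rot: [-180.0, 0.0, 96.6]
ft_force: [0.2, 0.6, -1.0]
gripper_width: 0.0854
grasp_force: 0.0
```

```bash
python3 -m jog '[[[100,-4.0,0.8,0,0.073],[100,-4.0,0.8,0,0.073],[100,-4.0,0.8,0,0.073],[100,-4.0,0.8,0,0.073],[100,-4.0,0.8,0,0.073],[100,-4.0,0.8,0,0.073],[100,-4.0,0.8,0,0.073],[100,-4.0,0.8,0,0.073]]]'
python3 - <<'E'
from h import *
import pickle
c=cap('wrist','w1.png');pickle.dump(c,open('w1.pkl','wb'));t=cap('top');s=cap('scene')
pickle.dump((t,s),open('c1.pkl','wb'))
o=get_obs();print(o['tool_pos'],o['tcp_rot'])
E
```

```text
clock: 2.15
tool_pos: [0.4652, -0.2579, 0.2958]
tcp_rot: [-180.0, -0.0, 63.1]
ft_force: [0.6, -0.0, 0.1]
gripper_width: 0.085
grasp_force: 0.0
[ 0.4648028  -0.2582544   0.29541495] [-1.79921488e+02  3.75126993e-03  6.30439712e+01]
```

View pics/w1.png

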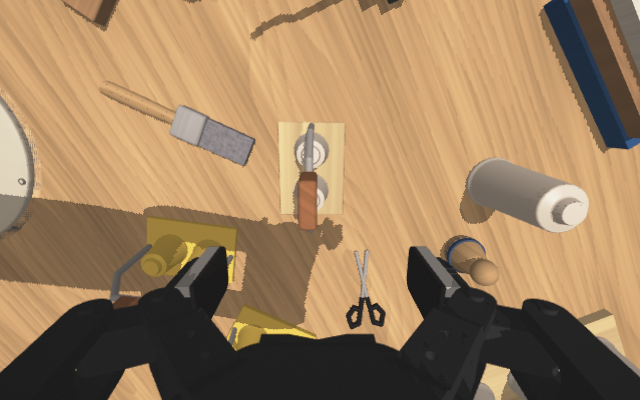

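The carrier stands straight in the wrist view: tray corners (278,122), (345,122), (345,213), (278,213), grip at (308,200), and no yellow under the jaws.

```bash
python3 - <<'E'
from h import *
import pickle
W=pickle.load(open('w1.pkl','rb'));T=pickle.load(open('c0.pkl','rb'))['top'];S=pickle.load(open('c0.pkl','rb'))['scene']
hsv=cv2.cvtColor(W['pixels'],cv2.COLOR_RGB2HSV);m=cv2.inRange(hsv,(0,90,60),(12,255,220))
k=np.zeros_like(m);k[165:240,290:330]=m[165:240,290:330]
p=np.argwhere(k>0)[:,::-1];r=cv2.minAreaRect(p.astype(np.float32));print(r,p.min(0),p.max(0))
b=cv2.boxPoints(r);print(b);print('box@z.183',np.round([plane(W,q,.183) for q in b],4))
print('tray@.01',np.round([plane(W,q,.01)[:2] for q in((278,122),(345,122),(345,213),(278,213))],4))
print('tri T/W grip', tri([(T,(370,201.4)),(W,r[0])]))
E
```

```text
((307.0, 201.0), (58.0, 18.0), 90.0) [298 172] [316 230]
[[298. 172.]
 [316. 172.]
 [316. 230.]
 [298. 230.]]
box@z.183 [[ 0.4627 -0.2284  0.183 ]
 [ 0.4756 -0.235   0.183 ]
 [ 0.453  -0.2793  0.183 ]
 [ 0.4394 -0.2724  0.183 ]]
tray@.01 [[ 0.4465 -0.1803]
 [ 0.5256 -0.2206]
 [ 0.4708 -0.335 ]
 [ 0.3849 -0.2912]]
tri T/W grip [ 0.4553771  -0.25775691  0.16592156]
```

```bash
python3 -m jog '[[[70,-0.2,-0.2,1.4,0],[60,0,-0.2,2.0,0],[60,0,-0.2,2.0,0],[60,0,-0.2,2.0,0],[60,0,0,2.0,0],[60,0,0,1.6,0],[60,0,0,0.8,0],[60,0,0,0.3,0]]]'
python3 -m jog '[[[30,0,0,0,0],[0,0,0,0,0],[0,0,0,0,0],[0,0,0,0,0],[0,0,0,0,0],[0,0,0,0,0],[0,0,0,0,0],[0,0,0,0,0]]]' 60
```

```text
clock: 2.97
tool_pos: [0.4575, -0.253, 0.1741]
tcp_rot: [-179.9, -0.0, 63.4]
ft_force: [0.5, 0.2, 0.0]
gripper_width: 0.0509
grasp_force: 0.0
clock: 3.63
tool_pos: [0.4579, -0.2542, 0.1763]
tcp_rot: [179.9, 0.0, 63.3]
ft_force: [-0.7, 1.6, 6.0]
gripper_width: 0.0148
grasp_force: 60.1
```

```bash
python3 -m jog '[[[0,0,0,-0.2,0],[0,0,0,-0.8,0],[0,0,0,-1.6,0],[0,0,0,-2.2,0],[0,0,0,-2.4,0],[0,0,0,-2.2,0],[0,0,0,-1.6,0],[0,0,0,-1.0,0]]]'
python3 -m jog '[[[0,0,0,-0.6,0],[0,0,0,-0.2,0],[0,0,0,0,0],[0,0,0,0,0],[0,0,0,0,0],[0,0,0,0,0],[0,0,0,0,0],[0,0,0,0,0]]]'
python3 - <<'E'
from h import *
o=get_obs();print(o['tool_pos'],o['tcp_rot'],o['ft_force'],o['moment'])
t=o['tool_pos'];y=np.radians(o['tcp_rot'][2]);d=np.array([.472,-.024])-t[:2]
ya=(y+np.radians(86))/2
print(d,'avg tool dx,dy',d@[np.cos(ya),np.sin(ya)],d@[np.sin(ya),-np.cos(ya)],'roll',y-np.radians(86))
E
```

```text
clock: 4.3
tool_pos: [0.4578, -0.2542, 0.2977]
tcp_rot: [179.9, 0.0, 63.3]
ft_force: [0.3, -0.5, -4.6]
gripper_width: 0.0148
grasp_force: 58.9
clock: 4.97
tool_pos: [0.4575, -0.254, 0.3029]
tcp_rot: [-180.0, 0.0, 63.3]
ft_force: [-0.6, 0.2, -4.0]
gripper_width: 0.0147
grasp_force: 58.9
[ 0.45754938 -0.25401341  0.30288874] [-1.79976043e+02  1.69828841e-03  6.33003158e+01] [-0.63995038  0.24175917 -4.03868847] [-0.02342795 -0.00553808  0.05189139]
[0.01445062 0.23001341] avg tool dx,dy 0.22563351302800405 -0.04695218740135655 roll -0.3961842277667236
```

```bash
python3 -m jog '[[[0,0.5,-0.1,0,-0.01],[0,1.0,-0.2,0,-0.02],[0,1.5,-0.3,0,-0.026],[0,1.7,-0.35,0,-0.03],[0,1.7,-0.35,0,-0.03],[0,1.7,-0.35,0,-0.03],[0,1.7,-0.35,0,-0.03],[0,1.7,-0.35,0,-0.03]]]'
python3 -m jog '[[[0,1.7,-0.35,0,-0.03],[0,1.7,-0.35,0,-0.03],[0,1.7,-0.35,0,-0.03],[0,1.7,-0.35,0,-0.03],[0,1.7,-0.35,0,-0.03],[0,1.5,-0.3,0,-0.026],[0,1.0,-0.2,0,-0.02],[0,0.6,-0.1,0,-0.014]]]'
python3 -m jog '[[[0,0,0,0,0],[0,0,0,0,0],[0,0,0,0,0],[0,0,0,0,0],[0,0,0,0,0],[0,0,0,0,0],[0,0,0,0,0],[0,0,0,0,0]]]'
python3 - <<'E'
from h import *
import pickle
d={n:cap(n) for n in('scene','top','wrist')};pickle.dump(d,open('c2.pkl','wb'))
S=d['scene']['pixels'][130:290,200:360,::-1];W=d['wrist']['pixels'][:,:,::-1]
o=np.zeros((600,800,3),np.uint8);o[:400,:400]=cv2.resize(S,(400,400),interpolation=2);o[:400,400:]=W[:,120:520]
o[400:600,:320]=cv2.resize(d['top']['pixels'][90:190,230:390,::-1],(320,200))
cv2.imwrite('pics/c2.png',o);b=get_obs();print(b['tool_pos'],b['tcp_rot'],b['ft_force'])
E
```

```text
clock: 5.63
tool_pos: [0.478, -0.1369, 0.3032]
tcp_rot: [180.0, -0.0, 75.3]
ft_force: [0.5, 0.1, -5.1]
gripper_width: 0.0148
grasp_force: 58.9
clock: 6.3
tool_pos: [0.4743, -0.0189, 0.3033]
tcp_rot: [180.0, -0.0, 87.3]
ft_force: [-0.4, -1.3, -3.3]
gripper_width: 0.015
grasp_force: 58.8
clock: 6.97
tool_pos: [0.4745, -0.0207, 0.3031]
tcp_rot: [180.0, 0.0, 87.1]
ft_force: [-0.5, 0.2, -5.3]
gripper_width: 0.0148
grasp_force: 58.8
[ 0.47451726 -0.02055505  0.30314427] [-1.79997733e+02  5.11867571e-03  8.71289733e+01] [ 0.60182467  0.33768116 -5.24133515]
```

View pics/c2.png

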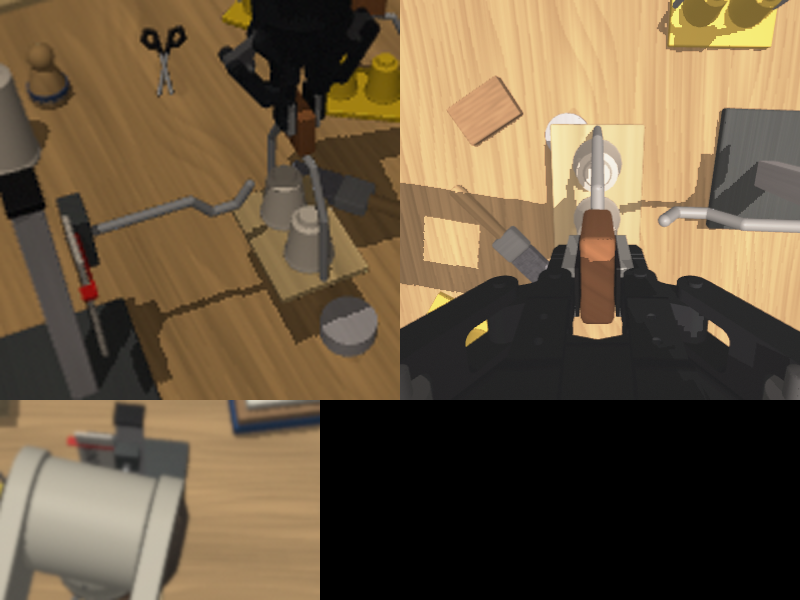

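The hook tip shows at wrist (388,220) and the level rod runs from wrist (465,222) to (520,223). The carrier hangs straight in the jaws, with the grip gripped centrally.

```bash
python3 - <<'E'
from h import *
import pickle
d=pickle.load(open('c2.pkl','rb'));W,S=d['wrist'],d['scene'];T=pickle.load(open('c0.pkl','rb'))['top']
a=[plane(W,p,.233) for p in((388,220),(465,222.5),(520,223.5))];print(np.round(a,4))
g=lambda u,v:(200+u*.4,130+v*.4)
tS=g(250,187);print('tip tri W,S',tri([(W,(388,220)),(S,tS)]),'W,S,T',tri([(W,(388,220)),(S,tS),(T,(288.3,172.7))]))
print('bend tri W,S',tri([(W,(465,222.5)),(S,g(193,202))]))
print('bottom tri',tri([(W,(422,213)),(S,g(222,212))]))
# rod centre row in rightmost wrist columns
px=W['pixels'].astype(int)
for u in (500,520,560,600,630):
    col=px[195:250,u];sat=col.max(1)-col.min(1);m=np.where((sat<22)&(col.mean(1)>80))[0]+195;print(u,m.min() if len(m) else 0,m.max() if len(m) else 0)
o=get_obs();print(proj(W,[0.4745,-.0206,.303-.176+.183]))
E
```

```text
[[ 0.5234 -0.0237  0.233 ]
 [ 0.5764 -0.0283  0.233 ]
 [ 0.6141 -0.031   0.233 ]]
tip tri W,S [ 0.5221863  -0.02210319  0.23143134] W,S,T [ 0.52167878 -0.02566373  0.22654787]
bend tri W,S [ 0.57375827 -0.02544166  0.23575113]
bottom tri [ 0.55074784 -0.02300393  0.21388459]
500 195 231
520 195 232
560 195 234
600 195 198
630 195 207
[[316.87088056 277.02108387]]
```

```bash
python3 - <<'E'
from h import *
import pickle
d=pickle.load(open('c2.pkl','rb'));W=d['wrist']
y=np.radians(87.13);X=np.array([np.cos(y),np.sin(y),0]);Y=np.array([np.sin(y),-np.cos(y),0]);c=np.array([.4745,-.0206,.3031-.1755])
def P(a,b,z): return np.round(proj(W,c+a*X+b*Y+np.array([0,0,z]))[0],1)
for n,q in dict(gt_far=(.022,0,.183),gb_far=(.022,0,.138),gt_near=(-.022,0,.183),tray_l=(.065,-.045,.01),tray_r=(.065,.045,.01),trayu_l=(.065,-.045,0),legfoot=(.06,0,.01)).items(): print(n,P(*q),P(q[0]+.003,*q[1:]))
im=W['pixels'][100:340,255:385,::-1];cv2.imwrite('pics/g2.png',cv2.resize(im,None,fx=2.5,fy=2.5,interpolation=2))
E
```

```text
gt_far [316.8 230.9] [316.8 224.2]
gb_far [316.8 201.5] [316.8 196.4]
gt_near [317.  320.6] [316.9 315. ]
tray_l [268.6 119.7] [268.5 116.4]
tray_r [364.8 119.6] [365.  116.2]
trayu_l [270.2 119.6] [270.1 116.4]
legfoot [316.7 125.2] [316.7 121.9]
```

View pics/g2.png

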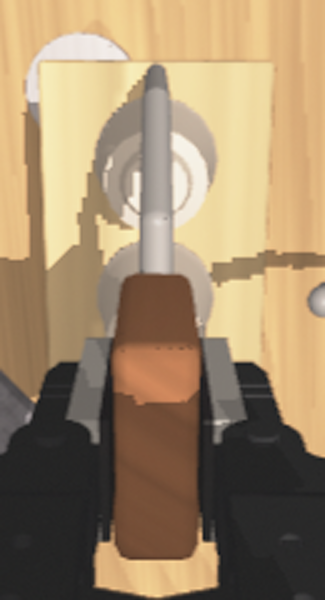

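The grip's far edges sit at wrist rows 210 and 239, so the carrier sits about 3 mm toward the robot-right side of the TCP. I allow for that while moving over the seat.

```bash
python3 -m jog '[[[0,0,0.3,0,0.003],[0,0,0.7,0,0.005],[0,0,1.1,0,0.005],[0,0.03,1.4,0,0.005],[0,0.03,1.4,0,0.005],[0,0,1.1,0,0],[0,0,0.7,0,0],[0,0,0.35,0,0]]]'
python3 -m jog '[[[0,0,0,0,0],[0,0,0,0.2,0],[0,0,0,0.3,0],[0,0,0,0.2,0],[0,0,0,0,0],[0,0,0,0,0],[0,0,0,0,0],[0,0,0,0,0]]]'
python3 - <<'E'
from h import *
import pickle
d={n:cap(n) for n in('scene','wrist')};pickle.dump(d,open('c3.pkl','wb'))
S=d['scene']['pixels'][130:290,200:360,::-1];W=d['wrist']['pixels'][:,:,::-1]
o=np.zeros((500,800,3),np.uint8);o[:500,:400]=cv2.resize(S,(500,500),interpolation=2)[:,:400];o[:480,400:]=cv2.resize(W[100:340,240:440],(400,480),interpolation=2)
cv2.imwrite('pics/c3.png',o);b=get_obs();print(b['tool_pos'],b['tcp_rot'],b['ft_force'])
E
```

```text
clock: 7.78
tool_pos: [0.546, -0.0246, 0.3026]
tcp_rot: [-180.0, 0.0, 85.8]
ft_force: [0.2, 0.4, -4.1]
gripper_width: 0.0148
grasp_force: 58.9
clock: 8.45
tool_pos: [0.5448, -0.0245, 0.2963]
tcp_rot: [180.0, 0.0, 85.8]
ft_force: [-0.3, 0.5, -5.2]
gripper_width: 0.0151
grasp_force: 58.8
[ 0.54488524 -0.02448258  0.29624778] [1.79993021e+02 5.66205670e-03 8.58187495e+01] [-0.45030856  0.56449017 -5.42381468]
```

View pics/c3.png

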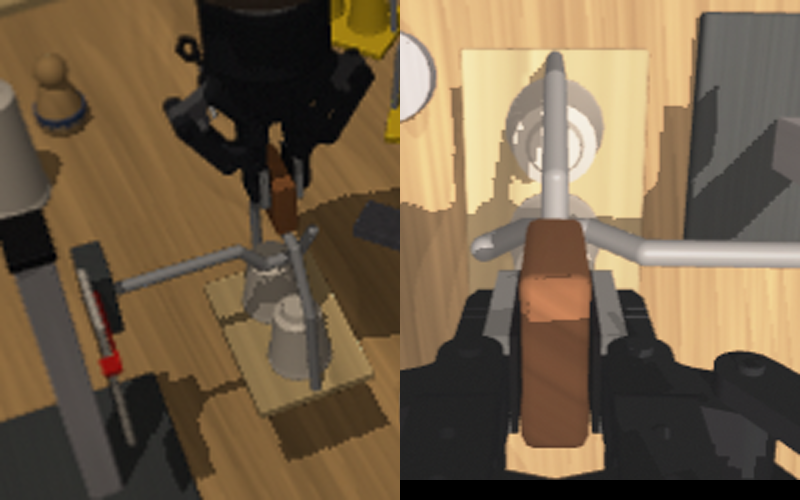

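The hook passes under the bar: tip at wrist (281,224), bend at (360,226), bar at column 317.

```bash
python3 - <<'E'
from h import *
import pickle
W=pickle.load(open('c3.pkl','rb'))['wrist'];t=np.array([.5449,-.0245,.2962])
y=np.radians(85.82);X=np.array([np.cos(y),np.sin(y),0]);Y=np.array([np.sin(y),-np.cos(y),0])
def loc(n,uv,z):
    p=plane(W,uv,z)-t;print(n,'x %.1f y %.1f mm'%(p@X*1e3,p@Y*1e3))
cz=t[2]-.1755
loc('tip',(281,224),.232);loc('bend',(360,226),.234);loc('rod',(435,226.5),.234)
for n,uv,z in(('gtfar-22',(317,238),.183),('gtnear+22',(317,323.5),.183),('gbfar-22',(317,210),.138),('trayfar-65',(317,124.5),.01),('legfoot -60..',(317,126),.01)): loc(n,uv,cz+z)
E
```

```text
tip x -1.3 y -24.1 mm
bend x -2.1 y 28.7 mm
rod x -2.5 y 78.5 mm
gtfar-22 x 18.8 y 0.0 mm
gtnear+22 x -23.6 y -0.0 mm
gbfar-22 x 16.9 y 0.1 mm
trayfar-65 x 60.6 y 0.2 mm
legfoot -60.. x 59.3 y 0.2 mm
```

```bash
python3 -m jog '[[[0,0.12,0,0.2,0],[0,0,0,0.4,0],[0,0,0,0.5,0],[0,0,0,0.5,0],[0,0,0,0.5,0],[0,0,0,0.4,0],[0,0,0,0.3,0],[0,0,0,0.2,0]]]'
python3 -m jog '[[[0,0,0,0.1,0],[0,0,0,0.1,0],[0,0,0,0.1,0],[0,0,0,0.1,0],[0,0,0,0.1,0],[0,0,0,0.1,0],[0,0,0,0.1,0],[0,0,0,0.1,0]]]'
python3 -m jog '[[[0,0,0,0.1,0],[0,0,0,0.1,0],[0,0,0,0.1,0],[0,0,0,0.1,0],[0,0,0,0.1,0],[0,0,0,0.1,0],[0,0,0,0.1,0],[0,0,0,0.1,0]]]'
python3 - <<'E'
from h import *
f=[]
for i in range(6): cap('scene',f'l1.png');f.append(get_obs()['ft_force'])
print(np.mean(f,0),get_obs()['tool_pos'])
E
```

```text
clock: 9.22
tool_pos: [0.5449, -0.0233, 0.2656]
tcp_rot: [-180.0, 0.0, 85.8]
ft_force: [0.1, 0.3, -4.1]
gripper_width: 0.0146
grasp_force: 58.8
clock: 9.88
tool_pos: [0.545, -0.0233, 0.2581]
tcp_rot: [180.0, 0.0, 85.8]
ft_force: [-0.2, -0.9, -4.4]
gripper_width: 0.0148
grasp_force: 58.9
clock: 10.55
tool_pos: [0.545, -0.0233, 0.2501]
tcp_rot: [180.0, 0.0, 85.8]
ft_force: [0.7, 0.1, -3.1]
gripper_width: 0.015
grasp_force: 59.0
[ 0.62958581 -0.03498385 -3.11501544] [ 0.5449853  -0.02330877  0.25020193]
```

```bash
python3 -m jog '[[[0,0,0,0.1,0],[0,0,0,0.1,0],[0,0,0,0.1,0],[0,0,0,0.1,0],[0,0,0,0.1,0],[0,0,0,0.1,0],[0,0,0,0.1,0],[0,0,0,0.1,0]]]'
python3 -m jog '[[[0,0,0,0.1,0],[0,0,0,0.1,0],[0,0,0,0.1,0],[0,0,0,0.1,0],[0,0,0,0.1,0],[0,0,0,0.1,0],[0,0,0,0.1,0],[0,0,0,0.1,0]]]'
python3 - <<'E'
from h import *
f=[];m=[]
for i in range(8): d={'s':cap('scene')};f.append(get_obs()['ft_force']);m.append(get_obs()['moment'])
print(np.mean(f,0),np.mean(m,0),get_obs()['tool_pos'])
W=cap('wrist')['pixels'][:,:,::-1];S=d['s']['pixels'][130:290,200:360,::-1]
o=np.zeros((500,800,3),np.uint8);o[:500,:400]=cv2.resize(S,(500,500),interpolation=2)[:,:400];o[:480,400:]=cv2.resize(W[100:340,240:440],(400,480),interpolation=2)
cv2.imwrite('pics/c4.png',o)
E
```

```text
clock: 11.52
tool_pos: [0.545, -0.0233, 0.2421]
tcp_rot: [180.0, 0.0, 85.8]
ft_force: [1.6, 0.0, -1.7]
gripper_width: 0.0148
grasp_force: 59.2
clock: 12.18
tool_pos: [0.545, -0.0233, 0.2341]
tcp_rot: [180.0, 0.0, 85.8]
ft_force: [0.5, 0.8, -0.0]
gripper_width: 0.015
grasp_force: 59.4
[ 0.57523524  0.07289479 -0.67266377] [ 0.00084268 -0.14439029  0.00862003] [ 0.54498237 -0.02328685  0.23419086]
```

View pics/c4.png

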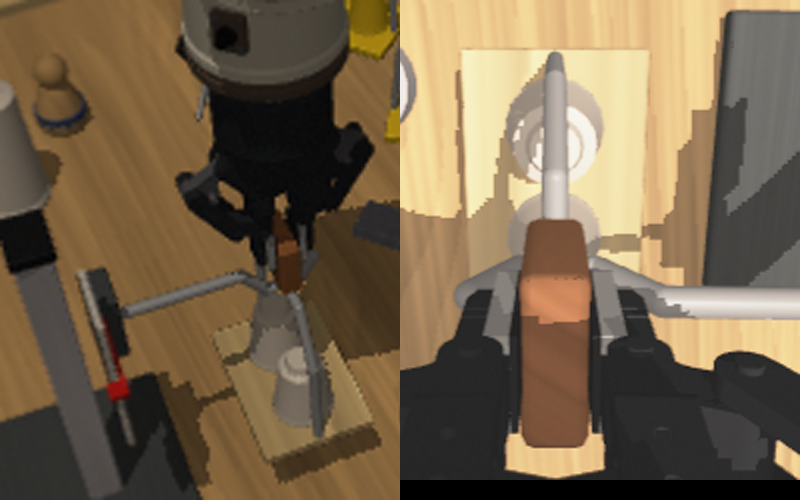

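The bar sits in the hook and the pointer is drawn down. About 0.7 N remains on the arm, plus a small +x side force.

```bash
python3 -m jog '[[[0,0,0.05,0.05,0],[0,0,0.05,0.05,0],[0,0,0,0.05,0],[0,0,0,0.05,0],[0,0,0,0.05,0],[0,0,0,0.05,0],[0,0,0,0.05,0],[0,0,0,0.05,0]]]'
python3 - <<'E'
from h import *
f=[];m=[]
for i in range(10): cap('scene');f.append(get_obs()['ft_force']);m.append(get_obs()['moment'])
print(np.mean(f,0),np.std(f,0),np.mean(m,0),get_obs()['tool_pos'])
E
```

```text
clock: 13.3
tool_pos: [0.546, -0.0234, 0.2301]
tcp_rot: [180.0, 0.0, 85.8]
ft_force: [-1.2, -0.0, 0.5]
gripper_width: 0.0147
grasp_force: 59.5
[-1.06642966  0.35847303  0.21268211] [0.4322958  0.58137099 0.45868163] [ 0.02546115  0.20206099 -0.00850436] [ 0.54598166 -0.02335317  0.23017806]
```

```bash
python3 -m jog '[[[0,0,-0.06,0,0],[0,0,0,-0.05,0],[0,0,0,0,0],[0,0,0,0,0],[0,0,0,0,0],[0,0,0,0,0],[0,0,0,0,0],[0,0,0,0,0]]]' 20
python3 - <<'E'
from h import *
f=[]
for i in range(8): cap('scene');f.append(get_obs()['ft_force'])
print(np.mean(f,0),get_obs()['tool_pos'],get_obs()['grasp_force'])
E
```

```text
clock: 14.47
tool_pos: [0.5454, -0.0233, 0.2307]
tcp_rot: [180.0, 0.0, 85.8]
ft_force: [1.3, -0.6, -0.1]
gripper_width: 0.0147
grasp_force: 59.5
[ 1.70503843 -0.94632166  0.0528068 ] [ 0.54540639 -0.02331442  0.23065402] 59.49993968009949
```

```bash
python3 -m jog '[[[0,0,0.04,0,0],[0,0,0,0,0],[0,0,0,0,0],[0,0,0,0,0],[18,0,0,0,0],[19,0,0,0,0],[20,0,0,0,0],[21,0,0,0,0]]]' 20
python3 -m jog '[[[22,0,0,0,0],[23,0,0,0,0],[24,0,0,0,0],[25,0,0,0,0],[26,0,0,0,0],[26,0,0,0,0],[26,0,0,0,0],[26,0,0,0,0]]]'
python3 - <<'E'
from h import *
f=[]
for i in range(8): s=cap('scene');f.append(get_obs()['ft_force'])
print(np.mean(f,0),get_obs()['tool_pos'],get_obs()['grasp_force'])
W=cap('wrist')['pixels'][:,:,::-1];S=s['pixels'][130:290,200:360,::-1]
o=np.zeros((500,800,3),np.uint8);o[:500,:400]=cv2.resize(S,(500,500),interpolation=2)[:,:400];o[:480,400:]=cv2.resize(W[100:340,240:440],(400,480),interpolation=2)
cv2.imwrite('pics/c5.png',o)
E
```

```text
clock: 15.53
tool_pos: [0.5458, -0.0233, 0.2307]
tcp_rot: [180.0, 0.0, 85.8]
ft_force: [0.7, 0.5, -0.1]
gripper_width: 0.0182
grasp_force: 0.0
clock: 16.2
tool_pos: [0.5458, -0.0234, 0.2306]
tcp_rot: [-180.0, 0.0, 85.8]
ft_force: [0.2, -0.6, 1.1]
gripper_width: 0.022
grasp_force: 0.0
[ 0.17019957 -0.16279814  0.07909438] [ 0.54580067 -0.0233456   0.23063423] 0.0
```

View pics/c5.png

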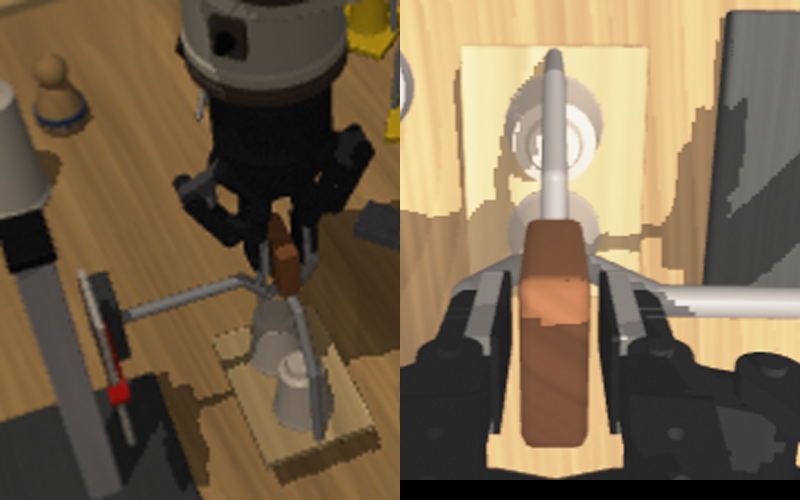

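The fingers are clear on both sides of the grip and the carrier hangs level with no load on the arm. I lift straight off.

```bash
python3 -m jog '[[[26,0,0,-0.1,0],[26,0,0,-0.2,0],[26,0,0,-0.3,0],[26,0,0,-0.4,0],[26,0,0,-0.5,0],[26,0,0,-0.6,0],[26,0,0,-0.8,0],[26,0,0,-1.0,0]]]'
python3 -m jog '[[[26,0,0,-1.5,0],[26,0,0,-2,0],[26,0,0,-2,0],[26,0,0,-2,0],[26,0,0,-2,0],[26,0,0,-1.5,0],[26,0,0,-1,0],[26,0,0,-0.5,0]]]'
for i in 1 2 3 4; do python3 -m jog '[[[26,0,0,0,0],[26,0,0,0,0],[26,0,0,0,0],[26,0,0,0,0],[26,0,0,0,0],[26,0,0,0,0],[26,0,0,0,0],[26,0,0,0,0]]]' | head -1; done
python3 - <<'E'
from h import *
ss=[cap(n)['pixels'].astype(int) for n in ('scene','scene','wrist')]
print(np.abs(ss[0]-ss[1])[130:290,200:360].max(),get_obs()['tool_pos'])
S=ss[0].astype(np.uint8)[130:290,200:360,::-1];W=ss[2].astype(np.uint8)[:,:,::-1]
o=np.zeros((500,800,3),np.uint8);o[:500,:400]=cv2.resize(S,(500,500),interpolation=2)[:,:400];o[:480,400:]=cv2.resize(W[100:340,240:440],(400,480),interpolation=2)
cv2.imwrite('pics/c6.png',o)
E
```

```text
clock: 17.32
tool_pos: [0.5457, -0.0233, 0.2703]
tcp_rot: [-180.0, 0.0, 85.8]
ft_force: [-0.0, 0.0, 0.5]
gripper_width: 0.0223
grasp_force: 0.0
clock: 17.98
tool_pos: [0.5459, -0.0233, 0.3965]
tcp_rot: [179.9, 0.0, 85.8]
ft_force: [0.1, -1.0, 1.2]
gripper_width: 0.022
grasp_force: 0.0
clock: 18.65
clock: 19.32
clock: 19.98
clock: 20.65
6 [ 0.54579824 -0.02333024  0.39463108]
```

View pics/c6.png

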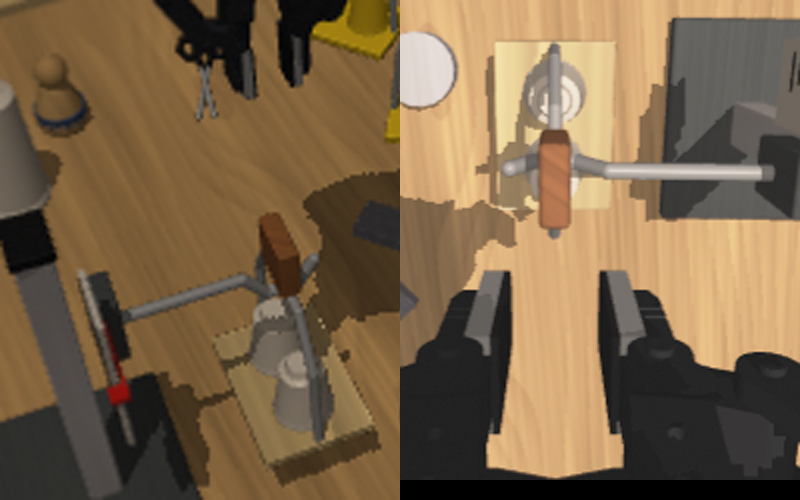

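The carrier hangs level and still on the hook, the pointer is at rest, and the gripper is well clear above.

```bash
python3 -c "from workcell import job_done;print(job_done())"
```

```text
the job is handed in; nothing more can be done
None
```

The cone carrier hangs level and free on the scale hook with the pointer at rest, the pot carrier was never touched, and the job was handed in at about 21 s (no verdict was returned).

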